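# Draw the bottom carton from the chute and run it under the label reader

## Task

Draw the bottom carton, the one whose end sticks out, from the gravity chute, leaving the three cartons above it in the chute. Then lay it on the reader's rail, slide it in under the low reader head and push it gently, straight and flat, until the yellow stop plate behind the head is pressed fully home; leave it there and disturb nothing else on the bench.

Things in the scene. Friction and masses are not known exactly. Their poses are not given: they have to be found in the camera images.
- chute: Fixed upright steel chute, green trim. Origin: on the bench under the middle of the front wall's outer face; x points into the chute (towards the robot's left, +y, within 0.35 rad), z up. Front wall 60 to 145 mm above the bench, slit in the middle; inside 3 to 129 mm deep in x, 60 mm wide. Sides' outer faces at y = +-33 mm, open below 60 mm up to x = 50 mm. A 6 mm foot plate, 130 mm wide, from x = 0 to 150 mm.
- chute_rail (a point): Top of the chute's aluminium rail at the wall (chute x = 0), 30 mm above the bench. The rail, 36 mm wide, carries the stack and runs from 125 mm in front of the wall (open there, nothing beside or above it) to 140 mm behind. 30 mm free between rail and wall: only the bottom carton passes. The wall blocks an upright gripper at the carton's end: tilt the tool about 40 degrees, pointing down and in.
- carton_a_mid (a point): Centre of the bottom carton, the one to draw: white, green band round the end that stands out, 120 x 54 x 22 mm along its own x, y, z, 0.11 to 0.22 kg, rigid. It lies flat on the chute's rail along the chute's x; its end stands out 26 to 34 mm in front of the wall and overhangs the rail by 9 mm on each side. The cartons above load it: drawing takes a pull of a few newtons.
- carton_b_mid (a point): Centre of the second carton of the stack, 120 x 54 x 22 mm, the same make; it must stay in the chute (it sinks by one carton height when the bottom one is gone).
- carton_c_mid (a point): Centre of the third carton of the stack, 120 x 54 x 22 mm, the same make; it must stay in the chute (it sinks by one carton height when the bottom one is gone).
- carton_d_mid (a point): Centre of the top carton of the stack, 120 x 54 x 22 mm, the same make; it must stay in the chute (it sinks by one carton height when the bottom one is gone).
- reader: Fixed label reader: black head on two grey posts, 80 mm long in x, 104 mm wide, underside 60 mm and top 120 mm above the bench, bridging a rail. Origin: on the bench under the middle of the head's front face, the mouth; x points in through the mouth (towards the robot's left, +y, within 0.35 rad), z up. Steel guides 60 mm apart, tops 54 mm above the bench, run from the mouth to x = 90 mm; their flared lips begin at x = -17 mm.
- reader_rail (a point): Top of the reader's aluminium rail at the mouth (reader x = 0), 30 mm above the bench. The rail is 36 mm wide and runs from x = -125 mm to 160 mm; headroom under the head 30 mm. In front of the guides' lips nothing stands beside the rail. A 6 mm foot plate, 130 mm wide, from x = -5 mm on. The head blocks an upright gripper close to the mouth: push with the tool tilted about 40 degrees, pointing down and in.
- trip (a joint): Travel of the yellow stop plate, m: 0 as found, 0.012 fully home. 50 mm wide, top 63 mm above the bench, on a blue block beyond the head. The block is clamped elsewhere each time, unreported: plate face first at reader x = 94 to 114 mm, so with it home the carton's rear is 14 mm before to 6 mm inside the mouth. It gives at about 3 N, stays where left, stops hard at its end; over 45 N spoils the job.
- filter: Bystander: loose blue and orange spin-on oil filter can, 72 mm wide, 85 mm tall, upright. Origin at its underside. Leave alone.
- screwdriver: Bystander: loose screwdriver lying on the bench. Origin at its underside. Leave alone.
- mug: Bystander: loose blue mug, 80 mm wide, 95 mm tall. Origin at its underside. Leave alone.
- tape: Bystander: loose roll of packing tape lying flat, 100 mm wide, 48 mm tall. Origin at its underside. Leave alone.
- jar: Bystander: loose jar, 60 mm wide, 75 mm tall. Origin at its underside. Leave alone.
- wrench: Bystander: loose wrench lying on the bench. Origin at its underside. Leave alone.
- carton_a: The bottom carton itself; origin at the centre of its underside, 11 mm below point carton_a_mid, axes the same.

How it is judged:
By the outcome, as a careful person would: the job done as asked, in the order asked, and still so for the second after the job is handed in, with the robot touching nothing.
It also fails if it takes over 72 s, if anything falls off the work surface, if the arm or the gripper's body presses on something with over 40 N, if the wrist force passes 120 N, or if a joint passes its speed limit or range.

## Robot

A 6-joint arm with a two-finger parallel gripper is mounted at the origin on the work surface. World frame = base frame: x ahead of the robot, y to its left, z up, the work surface at z = 0. Lengths are in m, angles in rad, forces in N, time in s.
With the tool pointing down it reaches from about 0.3 to 0.775 m from the base axis. Payload 14.6 kg.
Tool frame: the origin (TCP) lies at the very end of the fingers, on their centre line; the grasp point (between the pads) lies 19 mm behind it; z points along the fingers, y is the line along which they close (so a half turn about z gives the same grasp; the last joint's range is limited). The gripper opens to 94 mm and grips with 3 to 60 N. Pads are 16 mm wide; open, the fingers measure 119 mm over their backs; the gripper's body (75 mm by 177 mm) begins 78 mm behind the grasp point.
Start: joints at [-1.249, 0.3, 1.521, -0, 1.321, -0.067], TCP at [0.208, -0.509, 0.205] pointing down, gripper open.
Joint ranges: [-3.03, 3.03], [-0.79, 2.21], [0.23, 2.52], [-1.04, 4.18], [0, 3.07], [-2.55, 2.55]. Speed limits (rad/s): [2.22, 2.22, 2.57, 3.14, 3.14, 3.14].

## Interface

Orientations are given as [roll, pitch, yaw] about the fixed x, y, z axes, in that order (R = Rz(yaw) Ry(pitch) Rx(roll)).
In Python, from station import ctrl gives the robot as it stands.
- The arm moves only by the tool move_arm, never from a script. Its argument "targets" is a list of rows, each a list of 6 numbers: the shift along the tool's x, y, z in units of 1000 mm (1.0 is 1000 mm), then the turn, a rotation vector about the tool's x, y, z in units of 30 degrees (1.0 is 30 degrees). In form: [[tx, ty, tz, ax, ay, az], ...]. A call has exactly 5 rows; each row is the pose to reach, as a shift and turn from the pose commanded when the call began, along the tool's axes at that moment; what a row does not reach only later rows make up. A row lasts 1/12 s, in which the tool goes at most 41.7 mm and 7.16 degrees, less where a joint would pass 70% of its speed; a pose out of reach is approached as far as the arm can. A call with a number of a shift or a turn outside -1 to 1 is refused whole. A call with a gripper value outside its range is refused whole. "fingers" is the opening, from -1 (shut) to 1 (fully open), set as the call begins (left out, the last holds). The fingers move at their own pace and stop on an object; "grip_force" is the grip in N (left out, the last holds). Time passes only in rows, so rows that repeat a pose let the fingers close, or fill a call up. It gives the time, the measured TCP pose, the force and the opening at its end, in the units of the state.
- ctrl.get_obs(): the state, without advancing time (a new reading comes with each control period).
- ctrl.camera(name): name is "side" or "top" or "wrist"; returns the picture (480x640x3 uint8, red, green, blue); there is no depth.
- ctrl.camera_info(name): a dict with "fx", "fy", "cx", "cy" (pixels), "rvec" (rotation vector, rad) and "tvec" (3), from world to camera coordinates, as OpenCV has them. Camera axes: x right, y down, z forward; pixel columns grow to the right and rows downward; lengths in m; the calibration is good to about 2 mm. A picture is of the moment at which its call begins: read the wrist's pose just before it. camera_info takes no time and is no camera call; for the wrist camera it gives the pose at the moment of the call.
- ctrl.hand_in(): hands the job in, once; it reports no verdict.
The state is a dict: "time_s": time; "qpos": joint angles; "joint_vel": joint speeds; "tau": joint torques, N m; "ee_pos": TCP position; "eef_rot": TCP orientation; "force": force on the tool from outside, world axes, zero at the start; "moment": the same for the moment, N m; "grip_width": finger opening in m.
Only numpy, scipy, OpenCV 4.12 (cv2) and the standard library are available. Lean on these libraries where they do the work, as an engineer would, in place of code of your own. Each camera call takes 0.05 s, during which the arm holds its last target. There are 200 camera calls.

## Working session

There is one attempt and no reset: what is moved stays moved. The work goes in short steps, Python scripts to look and compute and a tool call to move; the robot and the scene stay as the last step left them, time stands still between calls to the robot, and variables do not carry over. Pictures are saved under pics/ and viewed, on a budget of 10 in all, crops included, one or two more only if the job needs it, and the job is handed in when it is done.

Besides the shell and the picture viewer there is one more tool, called by a JSON object that holds its "fn" and its "kwargs", one argument or row to a line. move_arm: Moves the arm, as the interface text tells. Shifts and turns lie within -1 to 1; 1 stands for 1000 mm of shift or 30 degrees of turn. Its arguments: {"type":"object","properties":{"targets":{"type":"array"},"fingers":{"type":"number"},"grip_force":{"type":"number"}},"required":["targets"]}

```bash
ls; mkdir -p pics
python3 - <<'E'
from station import ctrl
import cv2,numpy as np
o=ctrl.get_obs();print({k:np.round(v,3) for k,v in o.items()})
for n in("side","top","wrist"):
    i=ctrl.camera_info(n);print(n,{k:np.round(v,3) for k,v in i.items()})
    cv2.imwrite(f"pics/{n}0.png",ctrl.camera(n)[:,:,::-1])
E
```

```text
pics
{'time_s': np.float64(0.0), 'qpos': array([-1.249,  0.3  ,  1.522, -0.   ,  1.321, -0.067]), 'joint_vel': array([-0.001, -0.002,  0.   , -0.   ,  0.002, -0.002]), 'tau': array([ 0.0000e+00, -5.3181e+01, -3.5274e+01,  7.1000e-02,  2.4000e-02,
       -0.0000e+00]), 'ee_pos': array([ 0.208, -0.509,  0.205]), 'eef_rot': array([-3.14 , -0.   ,  0.389]), 'force': array([-0.159,  0.338,  0.261]), 'moment': array([ 0.077, -0.01 ,  0.017]), 'grip_width': np.float64(0.094)}
side {'fx': np.float64(514.162), 'fy': np.float64(514.162), 'cx': np.float64(331.428), 'cy': np.float64(234.456), 'rvec': array([ 2.327, -0.169,  0.058]), 'tvec': array([-0.557,  0.195,  0.973])}
top {'fx': np.float64(472.577), 'fy': np.float64(472.577), 'cx': np.float64(315.473), 'cy': np.float64(243.586), 'rvec': array([ 2.15 , -2.159,  0.119]), 'tvec': array([0.104, 0.595, 1.118])}
wrist {'fx': np.float64(397.805), 'fy': np.float64(397.805), 'cx': np.float64(324.316), 'cy': np.float64(229.375), 'rvec': array([-2.424,  1.624,  0.214]), 'tvec': array([-0.549, -0.027,  0.391])}
```

View pics/top0.png

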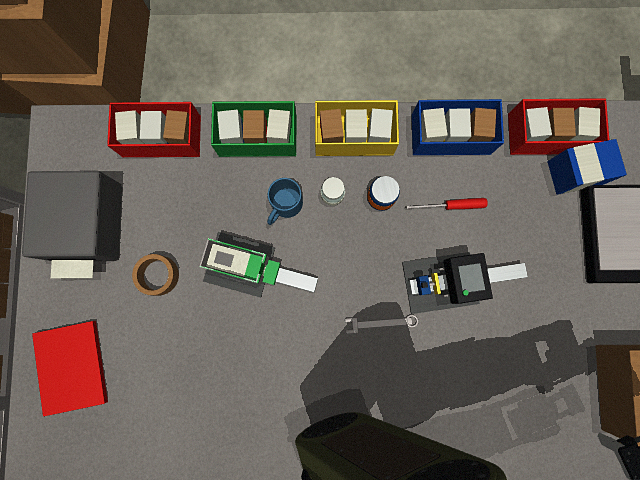

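View pics/side0.png

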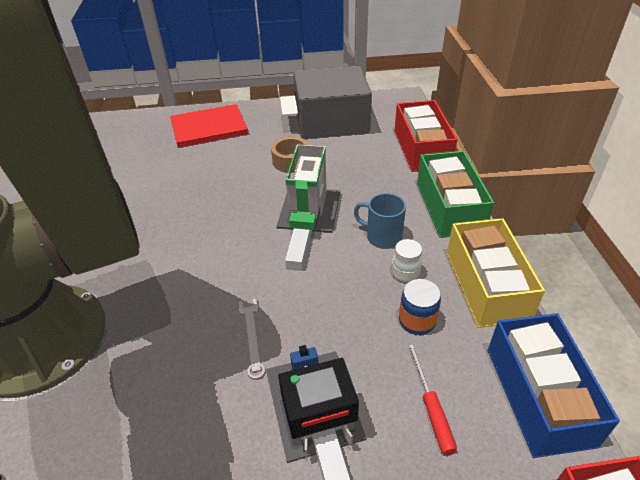

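Top view: the chute is at (235,260), its rail ends near (315,283), and the carton's green end is at (270,271). The reader head is at (468,278), its rail ends near (526,270), and the yellow plate is at (438,283). The side view agrees. Next I measure the rails.

```bash
cat > h.py <<'E'
from station import ctrl
import cv2,numpy as np
from scipy.spatial.transform import Rotation as Ro
def info(n):
    i=ctrl.camera_info(n);K=np.array([[i['fx'],0,i['cx']],[0,i['fy'],i['cy']],[0,0,1.]])
    R=cv2.Rodrigues(np.array(i['rvec'],float))[0];return K,R,np.array(i['tvec'],float)
def cast(c,px,z):
    K,R,t=c;px=np.c_[np.atleast_2d(px),np.ones(len(np.atleast_2d(px)))]
    d=(R.T@np.linalg.inv(K)@px.T).T;o=-R.T@t
    return o+d*((z-o[2])/d[:,2])[:,None]
def proj(c,P):
    K,R,t=c;q=(K@(R@np.atleast_2d(P).T+t[:,None])).T;return q[:,:2]/q[:,2:]
def blob(m,roi):
    x0,y0,x1,y1=roi;k=np.zeros_like(m);k[y0:y1,x0:x1]=m[y0:y1,x0:x1]
    cs=cv2.findContours(k,cv2.RETR_EXTERNAL,cv2.CHAIN_APPROX_NONE)[0]
    return max(cs,key=cv2.contourArea)[:,0,:].astype(float)
def rect(c,cont,z):
    w=cast(c,cont,z)[:,:2]*1000;r=cv2.minAreaRect(w.astype(np.float32))
    return r,cv2.boxPoints(r)
E
cat > m.py <<'E'
from h import *
for n,rois in(("top",((270,262,325,298),(484,255,535,290))),("side",((280,222,316,270),(305,420,360,480)))):
    im=cv2.imread(f"pics/{n}0.png");hsv=cv2.cvtColor(im,cv2.COLOR_BGR2HSV);c=info(n)
    m=((hsv[...,2]>170)&(hsv[...,1]<40)).astype(np.uint8)
    for nm,r in zip(("chute","reader"),rois):
        b=blob(m,r);q,bp=rect(c,b,.03);print(n,nm,np.round(q[0]),np.round(q[1]),round(q[2],1),np.round(bp).tolist())
    g=((hsv[...,0]>45)&(hsv[...,0]<80)&(hsv[...,1]>120)&(hsv[...,2]>60)).astype(np.uint8)
    b=blob(g,(262,255,285,290) if n=="top" else (285,211,320,230))
    q,bp=rect(c,b,.052);print(n,"green",np.round(q[0]),np.round(q[1]),round(q[2],1),np.round(bp).tolist())
a=cv2.imread("pics/top0.png")
A=cv2.resize(a[225:305,195:330],None,fx=5,fy=5,interpolation=2);B=cv2.resize(a[235:315,400:535],None,fx=5,fy=5,interpolation=2)
cv2.imwrite("pics/crop.png",cv2.resize(np.vstack([A[:300],B[:300]]),(675,600)))
E
python3 m.py
```

```text
top chute [509. 149.] [97. 34.] 74.3 [[479.0, 107.0], [512.0, 98.0], [538.0, 191.0], [506.0, 200.0]]
top reader [ 524. -364.] [34. 92.] 8.3 [[501.0, -321.0], [514.0, -412.0], [548.0, -407.0], [535.0, -316.0]]
top green [526. 209.] [30. 55.] 76.3 [[496.0, 200.0], [550.0, 187.0], [557.0, 217.0], [503.0, 230.0]]
side chute [501. 148.] [99. 50.] 74.5 [[464.0, 107.0], [512.0, 93.0], [539.0, 189.0], [491.0, 202.0]]
side reader [ 518. -323.] [35. 63.] 8.2 [[496.0, -294.0], [505.0, -357.0], [540.0, -352.0], [530.0, -289.0]]
side green [526. 196.] [50. 58.] 73.7 [[491.0, 180.0], [547.0, 164.0], [561.0, 212.0], [505.0, 228.0]]
```

View pics/crop.png

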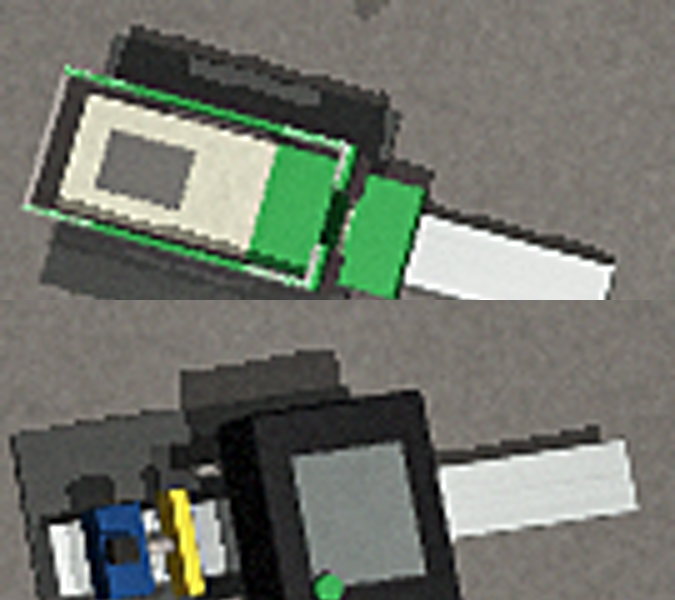

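The crop shows the carton's green end standing out of the chute, with clear rails on both fixtures. The measurements fit the given sizes: the carton end is about 30 x 55 mm, both rails measure 34 to 35 mm wide, and the two views agree. Now I plan the approach.

```bash
cat >> h.py <<'E'
CU=np.deg2rad(74.6);RU=np.deg2rad(98.2)
CW=np.array([.5286,.2219,0]);RM=np.array([.5133,-.287,0])
def uv(a): return np.array([np.cos(a),np.sin(a),0])
def rot(a,t=40):
    t=np.deg2rad(t);u=uv(a);Z=np.array([0,0,1.]);x=np.cos(t)*u+np.sin(t)*Z;z=np.sin(t)*u-np.cos(t)*Z
    return np.c_[x,np.cross(z,x),z]
def fpos(O,a,x,y,z): return O+x*uv(a)+y*np.array([-np.sin(a),np.cos(a),0])+np.array([0,0,z])
def state():
    o=ctrl.get_obs();return np.array(o['ee_pos']),Ro.from_euler('xyz',o['eef_rot']).as_matrix(),o
def inframe(O,a,p):
    d=p-O;u=uv(a);return np.round(1000*np.array([d@u,-d[0]*u[1]+d[1]*u[0],d[2]]),1)
def plan(wps,p=None,R=None):
    if p is None: p,R,_=state()
    for i,(q,S) in enumerate(wps):
        rv=Ro.from_matrix(R.T@S).as_rotvec();n=int(max(1,np.ceil(np.linalg.norm(q-p)/.2),np.ceil(np.linalg.norm(rv)/np.deg2rad(34))))
        p0,R0=p,R
        for k in range(1,n+1):
            p1=p0+(q-p0)*k/n;R1=R0@Ro.from_rotvec(rv*k/n).as_matrix()
            row=np.r_[R.T@(p1-p),Ro.from_matrix(R.T@R1).as_rotvec()/np.deg2rad(30)]
            print(i,np.round(row,4).tolist());p,R=p1,R1
E
python3 - <<'E'
from h import *
R=rot(CU);g=fpos(CW,CU,-.006,0,.0264)
pre=g-.12*R[:,2];hi=pre+[0,0,.13]
print(g,pre)
plan([(hi,R),(pre,R)])
E
```

```text
[0.52700666 0.21611543 0.0264    ] [0.50652312 0.1417504  0.11832533]
0 [0.1306, -0.1222, -0.0107, 0.1516, 0.3093, -0.4178]
0 [0.1532, -0.0906, 0.0209, 0.1516, 0.3093, -0.4178]
0 [0.163, -0.0528, 0.0524, 0.1516, 0.3093, -0.4178]
0 [0.1593, -0.012, 0.0813, 0.1516, 0.3093, -0.4178]
1 [-0.0836, -0.0, 0.0996, -0.0, -0.0, 0.0]
```

{"fn": "move_arm", "kwargs": {
  "targets": [
    [0.026,-0.024,-0.002,0.03,0.06,-0.084],
    [0.052,-0.049,-0.004,0.06,0.124,-0.168],
    [0.078,-0.073,-0.006,0.09,0.186,-0.25],
    [0.104,-0.098,-0.008,0.12,0.248,-0.334],
    [0.131,-0.122,-0.011,0.152,0.309,-0.418]
  ],
  "fingers": 1,
  "grip_force": 50
}}

```text
time_s: 0.57
ee_pos: [0.2837, -0.3446, 0.2163]
eef_rot: [-3.079, -0.171, 0.605]
force: [0.2, 0.2, 0.3]
grip_width: 0.0942
```

{"fn": "move_arm", "kwargs": {
  "targets": [
    [0.031,-0.018,0.004,0.03,0.06,-0.084],
    [0.061,-0.036,0.008,0.06,0.124,-0.168],
    [0.092,-0.054,0.012,0.09,0.186,-0.25],
    [0.122,-0.072,0.017,0.12,0.248,-0.334],
    [0.153,-0.091,0.021,0.152,0.309,-0.418]
  ]
}}

```text
time_s: 0.98
ee_pos: [0.3578, -0.1819, 0.2271]
eef_rot: [-3.054, -0.349, 0.818]
force: [0.6, -0.5, 0.2]
grip_width: 0.0939
```

{"fn": "move_arm", "kwargs": {
  "targets": [
    [0.033,-0.011,0.01,0.03,0.06,-0.084],
    [0.065,-0.021,0.021,0.06,0.124,-0.168],
    [0.098,-0.032,0.031,0.09,0.186,-0.25],
    [0.13,-0.042,0.042,0.12,0.248,-0.334],
    [0.163,-0.053,0.052,0.152,0.309,-0.418]
  ]
}}

```text
time_s: 1.4
ee_pos: [0.4321, -0.0192, 0.2382]
eef_rot: [-3.071, -0.528, 1.044]
force: [0.5, -0.8, 0.1]
grip_width: 0.0937
```

{"fn": "move_arm", "kwargs": {
  "targets": [
    [0.032,-0.002,0.016,0.03,0.06,-0.084],
    [0.064,-0.005,0.032,0.06,0.124,-0.168],
    [0.096,-0.007,0.049,0.09,0.186,-0.25],
    [0.128,-0.01,0.065,0.12,0.248,-0.334],
    [0.159,-0.012,0.081,0.152,0.309,-0.418]
  ]
}}

```text
time_s: 1.82
ee_pos: [0.5064, 0.1434, 0.2491]
eef_rot: [3.141, -0.699, 1.305]
force: [-0.5, 0.1, -0.7]
grip_width: 0.0937
```

{"fn": "move_arm", "kwargs": {
  "targets": [
    [-0.017,0,0.02,0,0,0],
    [-0.033,0,0.04,0,0,0],
    [-0.05,0,0.06,0,0,0],
    [-0.067,0,0.08,0,0,0],
    [-0.084,0,0.1,0,0,0]
  ]
}}

```text
time_s: 2.23
ee_pos: [0.5058, 0.1413, 0.1171]
eef_rot: [-3.141, -0.697, 1.303]
force: [0.6, -0.3, -0.0]
grip_width: 0.0937
```

Run:
```python
from h import *
p,R,o=state();c=info("wrist");im=ctrl.camera("wrist")[:,:,::-1].copy()
# expected: carton end corners (top edge) and side edges at wall, rail end
for x,y,z in [(-.0304,.027,.052),(-.0304,-.027,.052),(0,.027,.052),(0,-.027,.052),(-.125,.018,.03),(-.125,-.018,.03)]:
    q=proj(c,fpos(CW,CU,x,y,z))[0]; cv2.drawMarker(im,(int(q[0]),int(q[1])),(0,0,255),0,12,1); print(q.round())
cv2.imwrite("pics/w1.png",im);print(inframe(CW,CU,p),o['qpos'].round(2))
plan([(fpos(CW,CU,-.006,0,.0264),rot(CU))])
```

```text
[286. 237.]
[364. 238.]
[288. 199.]
[363. 199.]
[297. 387.]
[353. 387.]
[-83.8   0.6 117.1] [-0.14  0.3   1.91  0.85  1.01 -0.37]
0 [0.0049, 0.0032, 0.1162, -0.0102, 0.0049, -0.0065]
```

View pics/w1.png

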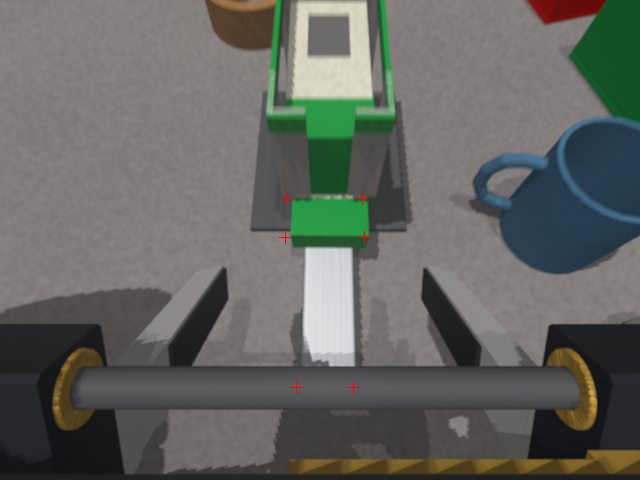

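Wrist view: the carton's end spans columns 292 to 368, so its centre is at 330 against a finger midpoint of 325. Its front edge is at row 232 instead of 237. I therefore shift about 2 mm in +tool y and go slightly deeper.

{"fn": "move_arm", "kwargs": {
  "targets": [
    [0,0.002,0.025,0,0,0],
    [0.001,0.002,0.05,0,0,0],
    [0.001,0.002,0.075,0,0,0],
    [0.002,0.002,0.1,0,0,0],
    [0.002,0.002,0.12,0,0,0]
  ]
}}

```text
time_s: 2.7
ee_pos: [0.5289, 0.2176, 0.0272]
eef_rot: [-3.141, -0.697, 1.303]
force: [0.8, -0.2, 0.3]
grip_width: 0.0939
```

{"fn": "move_arm", "kwargs": {
  "targets": [
    [0,0,0,0,0,0],
    [0,0,0,0,0,0],
    [0,0,0,0,0,0],
    [0,0,0,0,0,0],
    [0,0,0,0,0,0]
  ]
}}

```text
time_s: 3.12
ee_pos: [0.5293, 0.2159, 0.0288]
eef_rot: [3.14, -0.698, 1.303]
force: [-0.6, -0.3, -0.1]
grip_width: 0.0942
```

Run:
```python
from h import *
p,R,o=state();cv2.imwrite("pics/w2.png",np.vstack([cv2.resize(ctrl.camera("wrist")[:,:,::-1],(400,300)),cv2.resize(ctrl.camera("side")[100:340,180:500,::-1],(400,300))]))
print(inframe(CW,CU,p),o['qpos'].round(2),o['force'])
```

```text
[-5.6 -2.3 28.8] [ 0.02  0.51  1.88  1.01  0.81 -0.45] [-0.59324536 -0.29319726 -0.06307503]
```

View pics/w2.png

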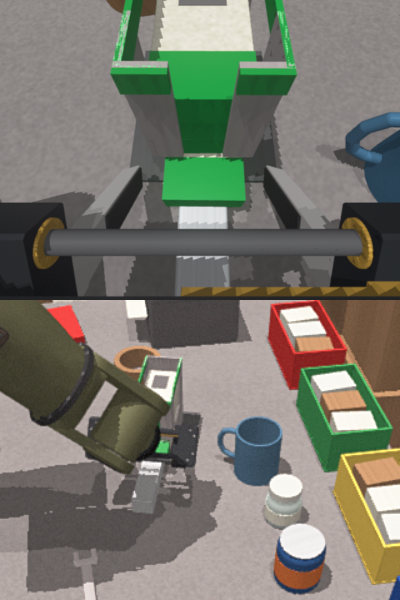

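The carton is centred between the fingers (about 203 against 202), with the tips reaching past its green end. Now I close the gripper.

{"fn": "move_arm", "kwargs": {
  "targets": [
    [0.001,0,0.001,0,0,0],
    [0.001,0,0.001,0,0,0],
    [0.001,0,0.001,0,0,0],
    [0.001,0,0.001,0,0,0],
    [0.001,0,0.001,0,0,0]
  ],
  "fingers": -1,
  "grip_force": 55
}}

```text
time_s: 3.63
ee_pos: [0.5291, 0.2179, 0.0275]
eef_rot: [-3.141, -0.697, 1.302]
force: [0.2, -0.9, 0.6]
grip_width: 0.0642
```

{"fn": "move_arm", "kwargs": {
  "targets": [
    [0,0,0,0,0,0],
    [0,0,0,0,0,0],
    [0,0,0,0,0,0],
    [0,0,0,0,0,0],
    [0,0,0,0,0,0]
  ]
}}

```text
time_s: 4.05
ee_pos: [0.5292, 0.2178, 0.0276]
eef_rot: [-3.142, -0.697, 1.302]
force: [1.1, -0.8, -0.7]
grip_width: 0.0538
```

{"fn": "move_arm", "kwargs": {
  "targets": [
    [-0.003,0,-0.0025,0,0,0],
    [-0.006,0,-0.005,0,0,0],
    [-0.009,0,-0.0076,0,0,0],
    [-0.0122,0,-0.0102,0,0,0],
    [-0.0153,0,-0.0129,0,0,0]
  ]
}}

```text
time_s: 4.47
ee_pos: [0.5235, 0.1985, 0.0276]
eef_rot: [-3.141, -0.698, 1.303]
force: [1.6, 5.3, -2.3]
grip_width: 0.0533
```

{"fn": "move_arm", "kwargs": {
  "targets": [
    [-0.005,0,-0.0042,0,0,0],
    [-0.01,0,-0.0084,0,0,0],
    [-0.015,0,-0.0126,0,0,0],
    [-0.02,0,-0.0168,0,0,0],
    [-0.025,0,-0.021,0,0,0]
  ]
}}

```text
time_s: 4.88
ee_pos: [0.5148, 0.1669, 0.0277]
eef_rot: [-3.141, -0.698, 1.303]
force: [1.1, 3.8, -1.1]
grip_width: 0.0538
```

{"fn": "move_arm", "kwargs": {
  "targets": [
    [-0.005,0,-0.0042,0,0,0],
    [-0.01,0,-0.0084,0,0,0],
    [-0.015,0,-0.0126,0,0,0],
    [-0.02,0,-0.0168,0,0,0],
    [-0.025,0,-0.021,0,0,0]
  ]
}}

```text
time_s: 5.3
ee_pos: [0.5063, 0.1349, 0.0277]
eef_rot: [-3.141, -0.697, 1.302]
force: [-0.3, 0.7, -1.0]
grip_width: 0.0535
```

{"fn": "move_arm", "kwargs": {
  "targets": [
    [-0.005,0,-0.0042,0,0,0],
    [-0.01,0,-0.0084,0,0,0],
    [-0.015,0,-0.0126,0,0,0],
    [-0.02,0,-0.0168,0,0,0],
    [-0.025,0,-0.021,0,0,0]
  ]
}}

```text
time_s: 5.72
ee_pos: [0.4977, 0.1034, 0.0278]
eef_rot: [-3.141, -0.697, 1.302]
force: [-0.5, 0.0, -0.8]
grip_width: 0.0539
```

{"fn": "move_arm", "kwargs": {
  "targets": [
    [-0.005,0,-0.0042,0,0,0],
    [-0.01,0,-0.0084,0,0,0],
    [-0.012,0,-0.01,0,0,0],
    [-0.012,0,-0.01,0,0,0],
    [-0.012,0,-0.01,0,0,0]
  ]
}}

```text
time_s: 6.13
ee_pos: [0.4938, 0.089, 0.0278]
eef_rot: [-3.141, -0.697, 1.302]
force: [0.0, 0.7, -1.1]
grip_width: 0.0538
```

Run:
```python
from h import *
p,R,o=state();t=ctrl.camera("top")[215:315,180:340,::-1]
cv2.imwrite("pics/w3.png",np.vstack([cv2.resize(ctrl.camera("wrist")[:,:,::-1],(400,300)),cv2.resize(t,(400,250))]))
print(inframe(CW,CU,p),o['qpos'].round(2),o['force'],o['moment'])
```

```text
[-137.4   -1.7   27.8] [-0.25  0.47  1.96  0.91  0.95 -0.63] [ 0.00911697  0.68146054 -1.09466331] [-0.50987403  0.07157649  0.00909878]
```

View pics/w3.png

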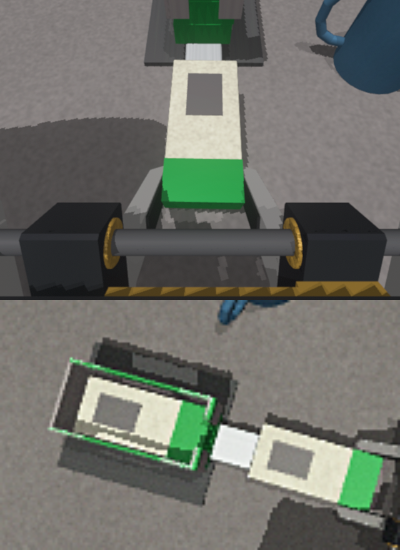

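The carton is out and held straight, and the other three have sunk but stay in the chute. Next: lift, carry over and hover in front of the reader.

Run:
```python
from h import *
p,R,o=state();S=rot(RU);up=p+[0,0,.19]
ov=fpos(RM,RU,-.125,-.002,.2178)
plan([(up,R),(ov,S),(ov-[0,0,.13],S)])
```

```text
0 [0.122, -0.0, -0.1457, 0.0, 0.0, 0.0]
1 [-0.1205, 0.0567, -0.1009, 0.1681, 0.0006, -0.2006]
1 [-0.1252, 0.0347, -0.105, 0.1681, 0.0006, -0.2006]
1 [-0.1277, 0.0121, -0.1071, 0.1681, 0.0006, -0.2006]
2 [-0.0836, -0.0, 0.0996, -0.0, 0.0, 0.0]
```

{"fn": "move_arm", "kwargs": {
  "targets": [
    [0.012,0,-0.014,0,0,0],
    [0.037,0,-0.044,0,0,0],
    [0.062,0,-0.074,0,0,0],
    [0.092,0,-0.11,0,0,0],
    [0.122,0,-0.146,0,0,0]
  ]
}}

```text
time_s: 6.65
ee_pos: [0.4931, 0.0892, 0.2094]
eef_rot: [-3.141, -0.697, 1.302]
force: [0.9, -0.3, -1.1]
grip_width: 0.0535
```

{"fn": "move_arm", "kwargs": {
  "targets": [
    [-0.024,0.011,-0.02,0.034,0,-0.04],
    [-0.048,0.023,-0.04,0.067,0,-0.08],
    [-0.072,0.034,-0.06,0.1,0,-0.12],
    [-0.096,0.045,-0.08,0.134,0,-0.16],
    [-0.12,0.057,-0.101,0.168,0,-0.2]
  ]
}}

```text
time_s: 7.07
ee_pos: [0.5069, -0.0787, 0.208]
eef_rot: [-3.141, -0.697, 1.441]
force: [0.5, 0.5, -0.5]
grip_width: 0.0539
```

{"fn": "move_arm", "kwargs": {
  "targets": [
    [-0.025,0.007,-0.021,0.034,0,-0.04],
    [-0.05,0.014,-0.042,0.067,0,-0.08],
    [-0.075,0.021,-0.063,0.1,0,-0.12],
    [-0.1,0.028,-0.084,0.134,0,-0.16],
    [-0.125,0.035,-0.105,0.168,0,-0.2]
  ]
}}

```text
time_s: 7.48
ee_pos: [0.5204, -0.2452, 0.208]
eef_rot: [-3.14, -0.698, 1.577]
force: [0.1, 0.8, 0.0]
grip_width: 0.0537
```

{"fn": "move_arm", "kwargs": {
  "targets": [
    [-0.026,0.002,-0.021,0.034,0,-0.04],
    [-0.051,0.005,-0.043,0.067,0,-0.08],
    [-0.077,0.007,-0.064,0.1,0,-0.12],
    [-0.102,0.01,-0.086,0.134,0,-0.16],
    [-0.128,0.012,-0.107,0.168,0,-0.2]
  ]
}}

```text
time_s: 7.9
ee_pos: [0.5332, -0.4073, 0.208]
eef_rot: [-3.141, -0.698, 1.71]
force: [0.9, -0.1, -0.8]
grip_width: 0.0537
```

{"fn": "move_arm", "kwargs": {
  "targets": [
    [-0.017,0,0.02,0,0,0],
    [-0.033,0,0.04,0,0,0],
    [-0.05,0,0.06,0,0,0],
    [-0.067,0,0.08,0,0,0],
    [-0.084,0,0.1,0,0,0]
  ]
}}

```text
time_s: 8.32
ee_pos: [0.5334, -0.4057, 0.076]
eef_rot: [-3.141, -0.698, 1.709]
force: [0.0, -0.4, -1.1]
grip_width: 0.0537
```

Run:
```python
from h import *
p,R,o=state();im=ctrl.camera("wrist")[:,:,::-1].copy();cv2.imwrite("pics/w4raw.png",im)
c=info("wrist")
for x,y,z in [(-.017,.030,.054),(-.017,-.030,.054),(0,.052,.06),(0,-.052,.06),(0,.052,.12),(0,-.052,.12)]:
    q=proj(c,fpos(RM,RU,x,y,z))[0]; cv2.drawMarker(im,(int(q[0]),int(q[1])),(0,0,255),0,12,1)
cv2.imwrite("pics/w4.png",np.vstack([im[:400],cv2.resize(ctrl.camera("side")[330:480,200:440,::-1],(320,200)).repeat(1,0) if 0 else np.zeros((1,640,3),np.uint8)]))
print(inframe(RM,RU,p),o['qpos'].round(2),o['force'])
```

```text
[-120.3   -3.    76. ] [-0.85  1.08  0.71  0.39  1.94 -0.96] [ 0.01246017 -0.44182475 -1.12501355]
```

View pics/w4.png

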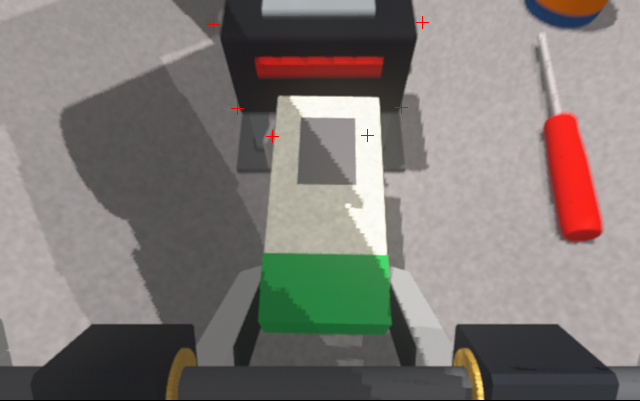

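Wrist view: the head's lower edge is at about (242..404, 109), the foot plate's front edge at about (237..405, 171), and the carton's front edge at (277..380, 97). I cast these to compare lateral offsets and droop.

Run:
```python
from h import *
p,R,o=state();c=info("wrist")
f=lambda px,z:print(px,z,[inframe(RM,RU,q).tolist() for q in cast(c,px,z)])
f([(242,109),(404,109)],.06);f([(222,27),(416,27)],.12);f([(237,171),(405,171)],.006)
dz=p[2]-.0278
f([(277,97),(380,97)],.052+dz);f([(263,254),(388,254)],.052+dz);f([(261,326),(390,326)],.052+dz)
print(proj(c,[fpos(RM,RU,.0963-.1203,-.003+s*.027,.052+dz+d) for s in(1,-1) for d in (0,-.01)]).round())
```

```text
[(242, 109), (404, 109)] 0.06 [[-0.2, 49.4, 60.0], [-1.1, -53.2, 60.0]]
[(222, 27), (416, 27)] 0.12 [[-2.1, 47.6, 120.0], [-3.2, -48.4, 120.0]]
[(237, 171), (405, 171)] 0.006 [[-10.8, 62.6, 6.0], [-11.7, -62.4, 6.0]]
[(277, 97), (380, 97)] 0.09439959241232679 [[-23.4, 22.2, 94.4], [-23.9, -32.4, 94.4]]
[(263, 254), (388, 254)] 0.09439959241232679 [[-113.0, 24.0, 94.4], [-113.3, -30.2, 94.4]]
[(261, 326), (390, 326)] 0.09439959241232679 [[-144.0, 22.8, 94.4], [-144.3, -28.8, 94.4]]
[[273.  98.]
 [276. 111.]
 [375.  97.]
 [373. 110.]]
```

{"fn": "move_arm", "kwargs": {
  "targets": [
    [-0.006,-0.0025,0.007,0.017,0,-0.02],
    [-0.012,-0.0025,0.014,0.017,0,-0.02],
    [-0.018,-0.0025,0.022,0.017,0,-0.02],
    [-0.024,-0.0025,0.029,0.017,0,-0.02],
    [-0.0285,-0.0025,0.034,0.017,0,-0.02]
  ]
}}

```text
time_s: 8.78
ee_pos: [0.5309, -0.4065, 0.0328]
eef_rot: [-3.141, -0.697, 1.722]
force: [0.3, 0.4, -1.7]
grip_width: 0.0539
```

{"fn": "move_arm", "kwargs": {
  "targets": [
    [0,0,0,0,0,0],
    [0,0,0,0,0,0],
    [0,0,0,0,0,0],
    [0,0,0,0,0,0],
    [0,0,0,0,0,0]
  ]
}}

```text
time_s: 9.2
ee_pos: [0.531, -0.4066, 0.0339]
eef_rot: [-3.141, -0.697, 1.723]
force: [0.5, 0.1, -0.7]
grip_width: 0.0537
```

Run:
```python
from h import *
p,R,o=state();im=ctrl.camera("wrist")[:,:,::-1].copy()
cv2.imwrite("pics/w5.png",im[:400])
print(inframe(RM,RU,p),o['eef_rot'],o['qpos'].round(2),o['force'])
```

```text
[-120.9   -0.4   33.9] [-3.14145745 -0.6967361   1.72263688] [-0.85  1.13  0.72  0.37  1.89 -0.99] [ 0.51534275  0.06416851 -0.71154449]
```

View pics/w5.png

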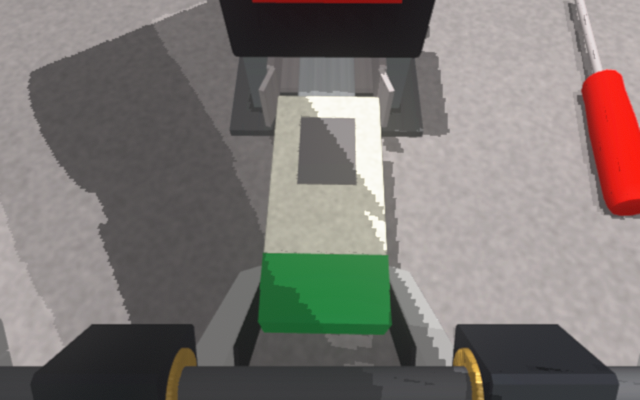

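The carton's front (277..380) sits centred between the lips (about 262..392). Next I lower it onto the rail and slide it in.

{"fn": "move_arm", "kwargs": {
  "targets": [
    [-0.001,0,0.001,0,0,0],
    [-0.002,0,0.002,0,0,0],
    [-0.003,0,0.003,0,0,0],
    [-0.0035,0,0.0042,0,0,0],
    [-0.0035,0,0.0042,0,0,0]
  ]
}}

```text
time_s: 9.67
ee_pos: [0.5308, -0.4065, 0.0277]
eef_rot: [-3.141, -0.698, 1.722]
force: [-0.3, -0.1, -0.8]
grip_width: 0.0537
```

{"fn": "move_arm", "kwargs": {
  "targets": [
    [0.003,0,0.0025,0,0,0],
    [0.006,0,0.005,0,0,0],
    [0.009,0,0.0075,0,0,0],
    [0.012,0,0.01,0,0,0],
    [0.0153,0,0.0128,0,0,0]
  ]
}}

```text
time_s: 10.08
ee_pos: [0.5277, -0.3862, 0.0279]
eef_rot: [-3.141, -0.697, 1.722]
force: [0.5, -1.0, -1.9]
grip_width: 0.0535
```

{"fn": "move_arm", "kwargs": {
  "targets": [
    [0.003,0,0.0025,0,0,0],
    [0.006,0,0.005,0,0,0],
    [0.009,0,0.0075,0,0,0],
    [0.012,0,0.01,0,0,0],
    [0.0153,0,0.0128,0,0,0]
  ]
}}

```text
time_s: 10.5
ee_pos: [0.5247, -0.3667, 0.0279]
eef_rot: [-3.141, -0.697, 1.722]
force: [0.8, -0.7, -1.0]
grip_width: 0.0537
```

{"fn": "move_arm", "kwargs": {
  "targets": [
    [0.003,0,0.0025,0,0,0],
    [0.006,0,0.005,0,0,0],
    [0.009,0,0.0075,0,0,0],
    [0.012,0,0.01,0,0,0],
    [0.0153,0,0.0128,0,0,0]
  ]
}}

```text
time_s: 10.92
ee_pos: [0.5217, -0.347, 0.0279]
eef_rot: [-3.141, -0.697, 1.722]
force: [0.6, 0.5, -1.4]
grip_width: 0.0535
```

{"fn": "move_arm", "kwargs": {
  "targets": [
    [-0.0003,0,0.0004,0,0,0],
    [-0.0006,0,0.0008,0,0,0],
    [-0.0006,0,0.0008,0,0,0],
    [-0.0006,0,0.0008,0,0,0],
    [-0.0006,0,0.0008,0,0,0]
  ]
}}

```text
time_s: 11.33
ee_pos: [0.522, -0.3472, 0.0276]
eef_rot: [3.142, -0.698, 1.723]
force: [0.8, 3.4, 5.5]
grip_width: 0.0535
```

Run:
```python
from h import *
p,R,o=state()
print(inframe(RM,RU,p),o['force'],o['moment'])
```

```text
[-60.8   0.   27.6] [0.81340477 3.4199333  5.47684862] [0.7686022  0.05307861 0.01467003]
```

{"fn": "move_arm", "kwargs": {
  "targets": [
    [0.0002,0,-0.0003,0,0,0],
    [0.0002,0,-0.0003,0,0,0],
    [0.0002,0,-0.0003,0,0,0],
    [0.0002,0,-0.0003,0,0,0],
    [0.0002,0,-0.0003,0,0,0]
  ],
  "fingers": 1
}}

```text
time_s: 11.75
ee_pos: [0.5217, -0.3474, 0.0271]
eef_rot: [-3.141, -0.698, 1.722]
force: [-0.3, -0.5, -0.1]
grip_width: 0.0834
```

{"fn": "move_arm", "kwargs": {
  "targets": [
    [0,0,0,0,0,0],
    [0,0,0,0,0,0],
    [0,0,0,0,0,0],
    [0,0,0,0,0,0],
    [0,0,0,0,0,0]
  ]
}}

```text
time_s: 12.17
ee_pos: [0.5218, -0.3473, 0.0272]
eef_rot: [-3.141, -0.697, 1.722]
force: [-0.0, -0.1, 0.2]
grip_width: 0.094
```

{"fn": "move_arm", "kwargs": {
  "targets": [
    [0,0,-0.016,0,0,0],
    [0,0,-0.032,0,0,0],
    [0,0,-0.048,0,0,0],
    [0,0,-0.064,0,0,0],
    [0,0,-0.085,0,0,0]
  ]
}}

```text
time_s: 12.58
ee_pos: [0.5299, -0.4012, 0.0925]
eef_rot: [-3.14, -0.698, 1.722]
force: [0.1, 0.1, 0.7]
grip_width: 0.0942
```

{"fn": "move_arm", "kwargs": {
  "targets": [
    [0,0,0,0,0,0],
    [0,0,0,0,0,0],
    [0,0,0,0,0,0],
    [0,0,0,0,0,0],
    [0,0,0,0,0,0]
  ],
  "fingers": -1,
  "grip_force": 20
}}

```text
time_s: 13.0
ee_pos: [0.5299, -0.4005, 0.0916]
eef_rot: [-3.14, -0.699, 1.722]
force: [-0.3, -0.6, 0.1]
grip_width: 0.0641
```

{"fn": "move_arm", "kwargs": {
  "targets": [
    [0,0,0,0,0,0],
    [0,0,0,0,0,0],
    [0,0,0,0,0,0],
    [0,0,0,0,0,0],
    [0,0,0,0,0,0]
  ]
}}

```text
time_s: 13.42
ee_pos: [0.5301, -0.4012, 0.0923]
eef_rot: [-3.141, -0.697, 1.722]
force: [-0.2, 0.4, -0.5]
grip_width: 0.0303
```

{"fn": "move_arm", "kwargs": {
  "targets": [
    [0,0,0,0,0,0],
    [0,0,0,0,0,0],
    [0,0,0,0,0,0],
    [0,0,0,0,0,0],
    [0,0,0,0,0,0]
  ]
}}

```text
time_s: 13.83
ee_pos: [0.53, -0.4013, 0.0924]
eef_rot: [-3.141, -0.698, 1.722]
force: [0.3, -0.1, 0.4]
grip_width: 0.0009
```

Run:
```python
from h import *
p,R,o=state();im=ctrl.camera("wrist")[:,:,::-1].copy()
cv2.imwrite("pics/w6.png",im);c=info("wrist")
print(inframe(RM,RU,p),o['force'],o['grip_width'],o['eef_rot'])
g=cv2.cvtColor(im,cv2.COLOR_BGR2HSV);m=((g[...,0]>45)&(g[...,0]<80)&(g[...,1]>120)&(g[...,2]>60)).astype(np.uint8)
q,bp=rect(c,blob(m,(150,50,500,470)),.052);print(q,[inframe(RM,RU,np.r_[b/1000,.052])for b in bp])
plan([(fpos(RM,RU,-.105,-.001,.037),rot(RU))])
```

```text
[-115.5   -0.3   92.4] [ 0.30818998 -0.06295515  0.42317283] 0.0009172278358230133 [-3.14069101 -0.69750519  1.72211705]
((524.2518920898438, -360.1809387207031), (53.59046173095703, 37.026039123535156), 7.511131763458252) [array([-55.2,  26.2,  52. ]), array([-92.2,  26.6,  52. ]), array([-92.8, -27. ,  52. ]), array([-55.8, -27.4,  52. ])]
0 [-0.0276, 0.0008, 0.0492, -0.0116, 0.0014, 0.0121]
```

View pics/w6.png

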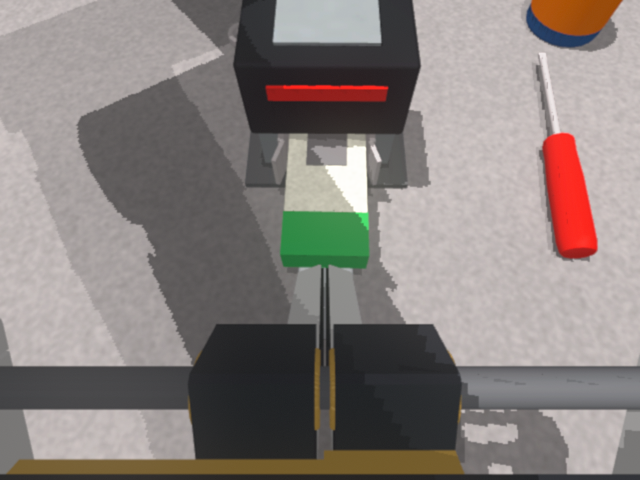

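The carton lies flat and centred in the guides (y about -0.3 mm, rear about x=-85). The closed fingers are behind it. I lower them and push.

{"fn": "move_arm", "kwargs": {
  "targets": [
    [-0.007,0,0.0084,0,0,0],
    [-0.014,0,0.0168,0,0,0],
    [-0.021,0,0.025,0,0,0],
    [-0.028,0,0.0335,0,0,0],
    [-0.0352,0,0.042,0,0,0]
  ]
}}

```text
time_s: 14.3
ee_pos: [0.5298, -0.401, 0.0358]
eef_rot: [-3.14, -0.698, 1.722]
force: [0.4, -0.1, 3.5]
grip_width: 0.0006
```

{"fn": "move_arm", "kwargs": {
  "targets": [
    [0.003,0,0.0025,0,0,0],
    [0.006,0,0.005,0,0,0],
    [0.009,0,0.0075,0,0,0],
    [0.012,0,0.01,0,0,0],
    [0.0153,0,0.0128,0,0,0]
  ]
}}

```text
time_s: 14.72
ee_pos: [0.527, -0.3811, 0.0375]
eef_rot: [-3.141, -0.697, 1.722]
force: [0.0, -0.3, 0.7]
grip_width: 0.0006
```

{"fn": "move_arm", "kwargs": {
  "targets": [
    [0.003,0,0.0025,0,0,0],
    [0.006,0,0.005,0,0,0],
    [0.009,0,0.0075,0,0,0],
    [0.012,0,0.01,0,0,0],
    [0.0153,0,0.0128,0,0,0]
  ]
}}

```text
time_s: 15.13
ee_pos: [0.5239, -0.3615, 0.0376]
eef_rot: [-3.141, -0.697, 1.722]
force: [0.7, -1.1, 0.7]
grip_width: 0.0004
```

Run:
```python
from h import *
p,R,o=state()
print(inframe(RM,RU,p),o['force'],o['moment'])
```

```text
[-75.3   0.1  37.6] [ 0.65182723 -1.07249763  0.65876462] [-0.40135335 -0.12328705 -0.06177733]
```

{"fn": "move_arm", "kwargs": {
  "targets": [
    [0.0036,0,0.0017,0,0,0],
    [0.0066,0,0.0042,0,0,0],
    [0.0096,0,0.0067,0,0,0],
    [0.0126,0,0.0092,0,0,0],
    [0.0159,0,0.012,0,0,0]
  ]
}}

```text
time_s: 15.55
ee_pos: [0.5209, -0.3418, 0.0387]
eef_rot: [-3.141, -0.697, 1.722]
force: [0.3, -0.1, 0.3]
grip_width: 0.0001
```

{"fn": "move_arm", "kwargs": {
  "targets": [
    [0.0023,0,0.0019,0,0,0],
    [0.0046,0,0.0038,0,0,0],
    [0.0069,0,0.0058,0,0,0],
    [0.0092,0,0.0077,0,0,0],
    [0.0115,0,0.0096,0,0,0]
  ]
}}

```text
time_s: 15.97
ee_pos: [0.5187, -0.3271, 0.0386]
eef_rot: [-3.141, -0.697, 1.722]
force: [-0.4, -1.2, -0.4]
grip_width: 0.0004
```

Run:
```python
from h import *
p,R,o=state();im=np.ascontiguousarray(ctrl.camera("wrist")[:,:,::-1])
t=np.ascontiguousarray(ctrl.camera("top")[235:315,400:540,::-1])
cv2.imwrite("pics/w7.png",np.vstack([cv2.resize(im,(560,420))[:320],cv2.resize(t,(560,280))[:280]]))
print(inframe(RM,RU,p),o['force'],o['moment'])
```

```text
[-40.5   0.4  38.6] [-0.36348725 -1.21939244 -0.38284   ] [-0.41411104 -0.12279981 -0.01664442]
```

View pics/w7.png

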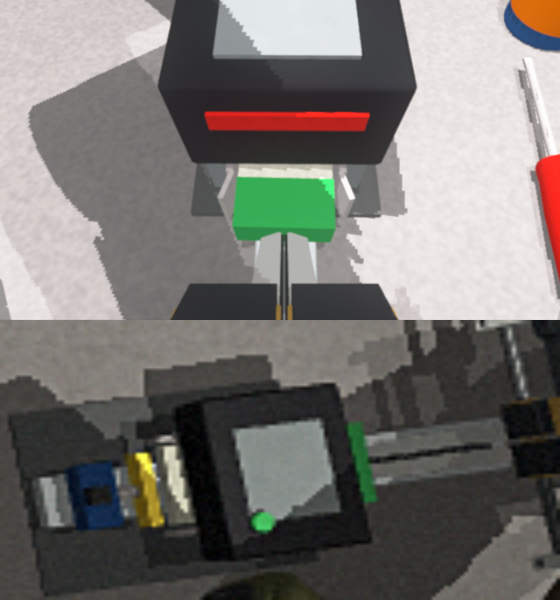

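{"fn": "move_arm", "kwargs": {
  "targets": [
    [0.0008,0,0.0006,0,0,0],
    [0.0016,0,0.0013,0,0,0],
    [0.0023,0,0.0019,0,0,0],
    [0.003,0,0.0026,0,0,0],
    [0.0038,0,0.0032,0,0,0]
  ]
}}

```text
time_s: 16.48
ee_pos: [0.5179, -0.3224, 0.0386]
eef_rot: [-3.141, -0.697, 1.722]
force: [-0.4, -0.1, 0.3]
grip_width: 0.0002
```

{"fn": "move_arm", "kwargs": {
  "targets": [
    [0.0008,0,0.0006,0,0,0],
    [0.0016,0,0.0013,0,0,0],
    [0.0023,0,0.0019,0,0,0],
    [0.003,0,0.0026,0,0,0],
    [0.0038,0,0.0032,0,0,0]
  ]
}}

```text
time_s: 16.9
ee_pos: [0.5172, -0.3174, 0.0386]
eef_rot: [-3.141, -0.697, 1.722]
force: [-0.8, -0.6, 0.3]
grip_width: 0.0003
```

{"fn": "move_arm", "kwargs": {
  "targets": [
    [0.0006,0,0.0005,0,0,0],
    [0.0012,0,0.001,0,0,0],
    [0.0017,0,0.0014,0,0,0],
    [0.0023,0,0.0019,0,0,0],
    [0.0023,0,0.0019,0,0,0]
  ]
}}

```text
time_s: 17.32
ee_pos: [0.5168, -0.3147, 0.0387]
eef_rot: [-3.141, -0.697, 1.722]
force: [2.2, -3.5, -0.1]
grip_width: 0.0003
```

{"fn": "move_arm", "kwargs": {
  "targets": [
    [0.0006,0,0.0005,0,0,0],
    [0.0012,0,0.001,0,0,0],
    [0.0017,0,0.0014,0,0,0],
    [0.0023,0,0.0019,0,0,0],
    [0.0023,0,0.0019,0,0,0]
  ]
}}

```text
time_s: 17.73
ee_pos: [0.5163, -0.3115, 0.0387]
eef_rot: [-3.141, -0.697, 1.722]
force: [1.8, -3.3, 0.1]
grip_width: 0.0007
```

The plate is giving at about 3.5 N. It should reach home about 9 mm further on, so I continue in small steps.

{"fn": "move_arm", "kwargs": {
  "targets": [
    [0.0006,0,0.0005,0,0,0],
    [0.0012,0,0.001,0,0,0],
    [0.0017,0,0.0014,0,0,0],
    [0.0023,0,0.0019,0,0,0],
    [0.0023,0,0.0019,0,0,0]
  ]
}}

```text
time_s: 18.15
ee_pos: [0.5159, -0.3085, 0.0387]
eef_rot: [-3.141, -0.698, 1.722]
force: [0.9, -3.0, -0.4]
grip_width: 0.0006
```

{"fn": "move_arm", "kwargs": {
  "targets": [
    [0.0004,0,0.0003,0,0,0],
    [0.0008,0,0.0006,0,0,0],
    [0.0012,0,0.001,0,0,0],
    [0.0015,0,0.0013,0,0,0],
    [0.0015,0,0.0013,0,0,0]
  ]
}}

```text
time_s: 18.57
ee_pos: [0.5156, -0.3066, 0.0387]
eef_rot: [-3.141, -0.698, 1.722]
force: [1.3, -3.1, 0.4]
grip_width: 0.0008
```

{"fn": "move_arm", "kwargs": {
  "targets": [
    [0.0004,0,0.0003,0,0,0],
    [0.0008,0,0.0006,0,0,0],
    [0.0012,0,0.001,0,0,0],
    [0.0012,0,0.001,0,0,0],
    [0.0012,0,0.001,0,0,0]
  ]
}}

```text
time_s: 18.98
ee_pos: [0.5153, -0.3051, 0.0387]
eef_rot: [-3.141, -0.698, 1.722]
force: [1.1, -3.4, 0.4]
grip_width: 0.0003
```

Now 1 mm steps, one at a time.

{"fn": "move_arm", "kwargs": {
  "targets": [
    [0.0002,0,0.0002,0,0,0],
    [0.0004,0,0.0003,0,0,0],
    [0.0006,0,0.0005,0,0,0],
    [0.0008,0,0.0006,0,0,0],
    [0.0008,0,0.0006,0,0,0]
  ]
}}

```text
time_s: 19.4
ee_pos: [0.5152, -0.3043, 0.0387]
eef_rot: [-3.141, -0.697, 1.722]
force: [1.5, -4.1, 0.1]
grip_width: 0.0005
```

{"fn": "move_arm", "kwargs": {
  "targets": [
    [0.0002,0,0.0002,0,0,0],
    [0.0004,0,0.0003,0,0,0],
    [0.0006,0,0.0005,0,0,0],
    [0.0006,0,0.0005,0,0,0],
    [0.0006,0,0.0005,0,0,0]
  ]
}}

```text
time_s: 19.82
ee_pos: [0.5152, -0.304, 0.0388]
eef_rot: [-3.142, -0.696, 1.722]
force: [2.1, -7.8, -0.7]
grip_width: 0.0006
```

{"fn": "move_arm", "kwargs": {
  "targets": [
    [0.0001,0,0.0001,0,0,0],
    [0.0002,0,0.0002,0,0,0],
    [0.0003,0,0.0003,0,0,0],
    [0.0004,0,0.0003,0,0,0],
    [0.0004,0,0.0003,0,0,0]
  ]
}}

```text
time_s: 20.23
ee_pos: [0.5152, -0.3038, 0.0389]
eef_rot: [3.141, -0.695, 1.722]
force: [4.0, -10.1, -0.7]
grip_width: 0.0007
```

{"fn": "move_arm", "kwargs": {
  "targets": [
    [0.0001,0,0.0001,0,0,0],
    [0.0002,0,0.0002,0,0,0],
    [0.0003,0,0.0003,0,0,0],
    [0.0004,0,0.0003,0,0,0],
    [0.0004,0,0.0003,0,0,0]
  ]
}}

```text
time_s: 20.65
ee_pos: [0.5152, -0.3036, 0.0389]
eef_rot: [3.141, -0.694, 1.722]
force: [4.6, -11.8, 0.1]
grip_width: 0.0004
```

The force has climbed to 12 N with the motion stalled after about 12 mm of plate travel, so the plate is home. I back off straight, then up and away.

{"fn": "move_arm", "kwargs": {
  "targets": [
    [-0.002,0,-0.0017,0,0,0],
    [-0.006,0,-0.005,0,0,0],
    [-0.011,0,-0.009,0,0,0],
    [-0.017,0,-0.014,0,0,0],
    [-0.023,0,-0.019,0,0,0]
  ]
}}

```text
time_s: 21.07
ee_pos: [0.5194, -0.3322, 0.0384]
eef_rot: [-3.14, -0.698, 1.722]
force: [-0.7, 0.1, 0.4]
grip_width: 0.0005
```

{"fn": "move_arm", "kwargs": {
  "targets": [
    [0,0,-0.03,0,0,0],
    [0,0,-0.06,0,0,0],
    [0,0,-0.09,0,0,0],
    [0,0,-0.12,0,0,0],
    [0,0,-0.15,0,0,0]
  ]
}}

```text
time_s: 21.48
ee_pos: [0.5337, -0.4279, 0.1548]
eef_rot: [-3.14, -0.698, 1.722]
force: [-0.3, -0.3, 0.5]
grip_width: 0.0005
```

Run:
```python
from h import *
p,R,o=state();im=np.ascontiguousarray(ctrl.camera("wrist")[:,:,::-1])
T=np.ascontiguousarray(ctrl.camera("top")[:,:,::-1]);cv2.imwrite("pics/top_end.png",T)
A=cv2.resize(T[235:305,400:540],(640,320),interpolation=2);B=cv2.resize(T[160:315,120:540],(640,236))
cv2.imwrite("pics/end.png",np.vstack([A,B]));cv2.imwrite("pics/wend.png",im)
c=info("wrist");g=cv2.cvtColor(im,cv2.COLOR_BGR2HSV);m=((g[...,0]>45)&(g[...,0]<80)&(g[...,1]>120)&(g[...,2]>60)).astype(np.uint8)
q,bp=rect(c,blob(m,(200,100,450,470)),.041);print(q,[inframe(RM,RU,np.r_[b/1000,.041])for b in bp])
ct=info("top")
for n,im in(("start",cv2.imread("pics/top0.png")),("end",T)):
    h=cv2.cvtColor(im,cv2.COLOR_BGR2HSV);y=((h[...,0]>20)&(h[...,0]<35)&(h[...,1]>150)&(h[...,2]>90)).astype(np.uint8)
    w=cast(ct,blob(y,(425,265,460,305)),.063);print(n,inframe(RM,RU,(w.min(0)+w.max(0))/2))
```

```text
((514.6618041992188, -290.3495788574219), (56.68415451049805, 31.786497116088867), 8.755985260009766) [array([12.1, 27.6, 41. ]), array([-19.7,  27.3,  41. ]), array([-19.1, -29.4,  41. ]), array([ 12.7, -29.1,  41. ])]
start [103.2   0.8  63. ]
end [116.3   0.   63. ]
```

View pics/end.png

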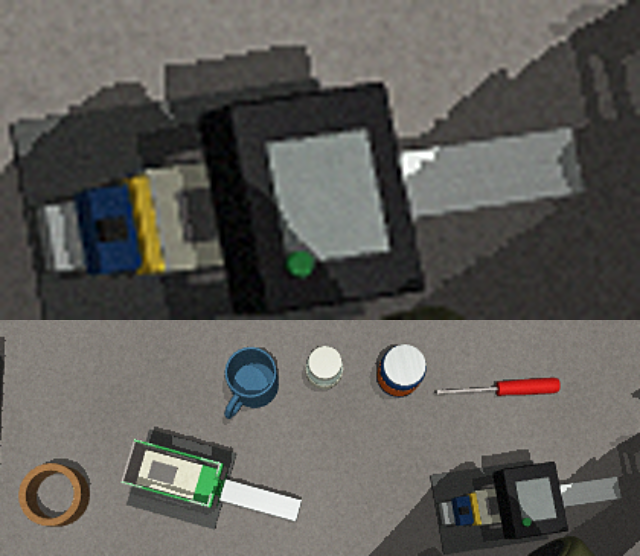

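The plate sits against the blue block and has moved about 13 mm by camera (12 mm is full travel, so it agrees within measuring error). The carton is straight, three cartons remain in the chute, and the bystanders are in place.

```bash
python3 -c "
from station import ctrl
print(ctrl.hand_in())"
```

```text
the job is handed in; nothing more can be done
None
```

I drew the bottom carton out of the chute (about 5 N pull) and laid it on the reader's rail. I then slid it under the head and pushed it with closed, tilted fingers until the stop plate was home. The job was handed in at about 21.5 s of the 72 s allowed, with the robot clear of everything; no verdict came back.

**Stop plate:** it gave at about 3 N over about 12 mm of travel. The force then rose to about 12.7 N with the motion stalled, well under the 45 N limit. The top camera shows the plate moved from 103 to 116 mm and standing against the blue block. That 13 mm agrees with the 12 mm travel only to within measuring error.

**Carton:** it sits straight in the guides, about 1 mm off the reader's measured centre line and turned about 0.5° from its axis.

**Everything else:** the other cartons are still in the chute, sunk by one carton height. The mug, jar, filter, screwdriver and tape look untouched. The wrench lay outside my last picture, so I did not check it again.

**Disagreements along the way:** the wrist camera put the chute about 2 to 3 mm to one side of where the top camera did. It also put the reader about 1 mm off. I corrected for both.

**Minor contacts:** the fingertips briefly touched the reader's rail at about 3.5 N before the push. The gripper also pressed the carton on the rail at about 5.5 N when setting it down. I viewed 10 pictures in all.

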